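# Show a bracket to the inspection camera

### The job

Start the inspection by pressing the push button fully down and letting it come up again. Then pick the black slotted angle bracket off the grey board and show it to the camera: slotted underside facing the lens and square to the camera's view, long edge along the camera's wide side, the middle of the underside in line with the lens and 120 mm from the glass. Do not touch the camera or disturb the other parts and tools, and finish still holding the bracket there, quite still.

Things in the scene. Friction and masses are not known exactly. Their poses are not given: they have to be found in the camera images.
- start_button (a joint): travel of the push button's cap, straight down: 0 = up, 0.006 m = fully down; a spring brings it back; fully down takes about 4 N
- start_button_top (a point): centre of the top face of the round black cap (34 mm diameter) of the push button, 22 mm above the table; it stands alone in a round grey housing (50 mm across, 12 mm high) fixed to the table; the cap is pressed straight down from above
- bracket: loose black slotted angle bracket, 50 x 95 x 36 mm, about 45 g, on the grey board beside the saddle block (either may be on either side). Origin: centre of its flat underside; z up out of the slotted base plate (50 x 95 mm, up to 7 mm thick, four slots), y along the 95 mm long edge, x across, towards the upright flange
- bracket_flange (a point): middle of the top edge of the bracket's upright flange, at (22.5, 0, 36) mm in the bracket's frame. The flange is plain, 5 mm thick (x = 20 to 25 mm), 95 mm long, 36 mm high above the underside. Inside it, 4 mm thick ribs at y = -44, 0, +44 mm reach from x = 5 to 20 mm, up to z = 27 mm; between two ribs 38 mm of flange are free for a finger
- saddle: black moulded saddle block 40 x 90 x 40 mm with a rounded notch in its top, loose on the grey board, about 13 cm from the bracket; to be left alone. Origin: centre of its underside, y along the 90 mm length
- board: flat grey laminate board 190 x 260 x 14 mm, fixed on the table; its top is 14 mm above the table. Origin: centre of its underside, y along the 260 mm side
- spacer: pine spacer block 45 x 110 x 40 mm, loose on the table behind the work; to be left alone. Origin: centre of its underside, y along the 110 mm length
- driver: screwdriver with yellow handle, 208 mm long, loose on the table behind the work; to be left alone. Origin: under its middle, y along its length
- camera_stand: stand of the inspection camera, fixed to the table: aluminium base plate 110 x 120 x 8 mm with two dark steel cheeks up to 94 mm high. Origin: centre of the base plate's underside, z up; the camera looks towards its -x side and up
- camera_head: the grey inspection camera in the stand, 46 x 66 mm across, with a black lens in a round ring light of 72 mm diameter. Origin: centre of the lens glass, 120 mm above the table. z is the viewing direction, out of the lens, leaning 30 degrees from vertical, towards the robot's side; y is level, along the camera's wide (66 mm) side; x completes the frame. All of the camera lies at z below 0
- view_point (a point): the point in the air on the camera's viewing axis, 120 mm from the lens glass and 224 mm above the table, where the centre of the bracket's underside belongs; axes as camera_head
Not all that is in view belongs to the job. Leave any red look-alike of the bracket alone.

How it is judged (in metres and radians):
On the way, in this order (a step that is already met when the one before it is completed fails the run):
1. the push button is pressed fully down (value of joint start_button above 0.005 m), for 0.05 s.
2. the push button is released and has come up (value of joint start_button below 0.0015 m), for 0.1 s.
3. the bracket is lifted clear of the board in the fingers (height (world z) of bracket above 0.05 m and contact force between the fingers and bracket above 0.5 N), for 0.2 s.
At the end, for the whole second after the job is handed in: Bracket still, held by the fingers alone, underside centre within 20 mm of the point 120 mm before the lens on its axis, underside to the lens, square to the view and long edge along the camera's wide side within 10 degrees; button up; saddle, spacer and screwdriver moved under 25 mm (distance between bracket and view_point below 0.02 m and angle between the z axis of bracket and the z axis of camera_head, either way round below 0.17 rad and angle between the y axis of bracket and the y axis of camera_head, either way round below 0.17 rad and angle between bracket's own z axis and vertical below 1 rad and contact force between the fingers and bracket above 0.5 N and contact force between bracket and camera_stand below 0.1 N and contact force between bracket and camera_head below 0.1 N and contact force between bracket and board below 0.1 N and linear speed of bracket below 0.02 m/s and angular speed of bracket below 0.15 rad/s and value of joint start_button below 0.0015 m and distance of each of saddle, spacer, driver from where it was at the start of the episode below 0.025 m); the arm keeps its last pose, push and grip.
It fails at once if the camera or its stand is touched (contact force between any of the arm, the fingers, bracket and camera_stand above 1 N or contact force between any of the arm, the fingers, bracket and camera_head above 1 N).
It fails at once if the saddle block, the spacer block or the screwdriver is disturbed (moved more than 25 mm) (distance of any of saddle, spacer, driver from where it was at the start of the episode above 0.025 m).
It also fails if it takes over 51 s, if anything falls off the work surface, if the arm or the gripper's body presses on something with over 40 N, if the wrist force passes 120 N, or if a joint passes its speed limit or range.

### The arm

A 6-joint arm with a two-finger parallel gripper is mounted at the origin on the work surface; the furniture and walls round the work are solid. World frame = base frame: x ahead of the robot, y to its left, z up, the work surface at z = 0. Lengths are in mm, angles in rad, forces in N, time in s.
With the tool pointing down it reaches from about 200 to 875 mm from the base axis. Payload 3.4 kg.
Tool frame: the origin (TCP) lies on the centre line of the jaws, within the pads' length; the fingertips stand env.tip_extent ahead of it and the grasp point (between the pads) lies 2 mm behind it (env.tip_extent is the distance from the TCP to the fingertips, in mm); z points along the fingers, y is the direction in which the jaws open and shut (so a half turn about z gives the same grasp; the last joint's range is limited). The gripper opens to 94 mm and grips with 3 to 60 N. Pads are 16 mm wide; open, the fingers measure 119 mm over their backs; the gripper's body (75 mm by 177 mm) begins 78 mm behind the grasp point.
Start: joints at [1.2, 0.276, 1.505, -0, 1.361, -0.121], TCP at [142.161, 557.184, 222.493] pointing down, gripper open.
Joint ranges: [-2.89, 2.89], [-0.75, 2.08], [0.22, 2.7], [-1.18, 4.32], [0.11, 2.71], [-2.7, 2.7]. Speed limits (rad/s): [2.57, 2.57, 3.14, 3.14, 3.14, 3.14].

### API

Orientations are given as a rotation vector (axis times angle).
In Python, from station import env, camera, calibration, workorder gives the robot as it stands.
- The arm moves only by the tool apply_moves, never from a script. Its argument "plan" is one flat list of numbers, 5 for each row, row after row: the shift along the tool's x, y, z in mm, then the turn about the tool's z in degrees, then the opening, from 0 (shut) to 1 (fully open). In form: [x, y, z, turn, hand, x, y, z, turn, hand, ...]. A call has exactly 5 rows; each row shifts and turns the commanded pose from where the row before left it, along the tool's axes as they then stand; what a row does not reach is not made up. A row lasts 1/10 s, in which the tool goes at most 50 mm and 8.59 degrees, less where a joint would pass 70% of its speed; a pose out of reach is approached as far as the arm can. A call with a gripper value outside its range is refused whole. The fingers move at their own pace and stop on an object; "force" is the grip in N (left out, the last holds). Time passes only in rows, so rows that do not move let the fingers close, or fill a call up. It gives the time, the measured TCP pose, the force and the opening at its end, in the units of the state.
- env.read_state(): the state, without advancing time (a new reading comes with each control period).
- camera(name): name is "scene" or "top" or "wrist"; returns the picture (480x640x3 uint8, blue, green, red); there is no depth.
- calibration(name): a dict with "fx", "fy", "cx", "cy" (pixels), "R" (3x3) and "t" (3): a world point X has camera coordinates R X + t. Camera axes: x right, y down, z forward; pixel columns grow to the right and rows downward; lengths in mm; the calibration is good to about 2 mm. A picture is of the moment at which its call begins: read the wrist's pose just before it. calibration takes no time and is no camera call; for the wrist camera it gives the pose at the moment of the call.
- workorder.sign_off(): hands the job in, once; it reports no verdict.
The state is a dict: "t": time; "joint_positions": joint angles; "qvel": joint speeds; "tau": joint torques, N m; "eef_pos": TCP position; "tool_rot": TCP orientation; "force": force on the tool from outside, world axes, zero at the start; "wrist_torque": the same for the moment, N m; "finger_gap": finger opening in mm.
Only numpy, scipy, OpenCV 4.12 (cv2) and the standard library are available. Lean on these libraries where they do the work, as an engineer would, in place of code of your own. Each camera call takes 0.05 s, during which the arm holds its last target.

## Working session

There is one attempt and no reset: what is moved stays moved. The work goes in short steps, Python scripts to look and compute and a tool call to move; the robot and the scene stay as the last step left them, time stands still between calls to the robot, and variables do not carry over. Pictures are saved under pics/ and viewed, and the job is handed in when it is done.

Besides the shell and the picture viewer there is one more tool, called after "Request:" as name(argument=value, ...) on one line, values as JSON. apply_moves: Moves the arm, as the interface text tells. Its arguments: {"type":"object","properties":{"plan":{"type":"array","items":{"type":"number"}},"force":{"type":"number"}},"required":["plan"]}

```bash
ls; mkdir -p pics
python3 - <<'E'
from station import env, camera, calibration, workorder
import cv2
s=env.read_state(); print(s, env.tip_extent)
for n in ("scene","top","wrist"):
    c=calibration(n); print(n,c)
    cv2.imwrite(f"pics/{n}0.png",camera(n))
E
```

```text
pics
{'t': 0.0, 'joint_positions': array([ 1.20004578e+00,  2.76581474e-01,  1.50609430e+00, -2.78880668e-06,
        1.36068509e+00, -1.21007981e-01]), 'qvel': array([ 0.00024146,  0.00036381, -0.00122644, -0.00130178,  0.0004891 ,
        0.00161352]), 'tau': array([ 5.46001702e-04, -4.04573894e+01, -2.37236041e+01,  7.02016940e-02,
        3.41343123e-02, -1.36161480e-04]), 'eef_pos': array([141.9345507 , 556.66985239, 221.62789798]), 'tool_rot': array([-3.91221673e-01, -3.11670584e+00,  2.69462809e-03]), 'force': array([-0.16661894, -0.32309155,  0.37396345]), 'wrist_torque': array([ 0.02472744, -0.00935544, -0.0089362 ]), 'finger_gap': 94.20504208674213} 17.0
scene {'fx': 599.306268404863, 'fy': 599.306268404863, 'cx': 328.8996605950877, 'cy': 235.93756466276184, 'R': array([[ 0.49981653, -0.86600034,  0.01506132],
       [-0.41695869, -0.25581868, -0.87218246],
       [ 0.75916328,  0.42965127, -0.48894878]]), 't': array([-311.85814444,  340.45311393,  785.40284798])}
top {'fx': 592.4057300023876, 'fy': 592.4057300023876, 'cx': 332.52824158326837, 'cy': 243.81032892943023, 'R': array([[-3.19600054e-05, -9.99984976e-01,  5.48155205e-03],
       [-9.93956803e-01, -5.69954065e-04, -1.09770437e-01],
       [ 1.09771913e-01, -5.45193421e-03, -9.93941851e-01]]), 't': array([ -42.41322619,  563.34744567, 1311.6713542 ])}
wrist {'fx': 351.88986117791575, 'fy': 351.88986117791575, 'cx': 321.3909214180975, 'cy': 241.76714828183032, 'R': array([[ 0.24703026,  0.96900679, -0.00137325],
       [ 0.93670177, -0.23843134,  0.25639869],
       [ 0.24812465, -0.06462457, -0.96657013]]), 't': array([-574.43617238,  -27.419193  ,  391.38341973])}
```

View pics/scene0.png

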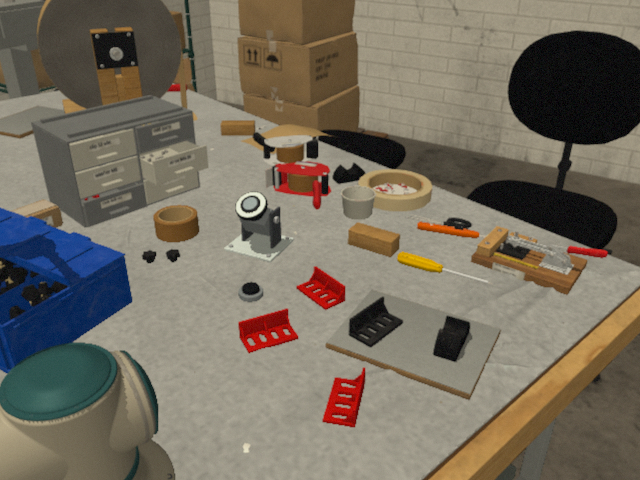

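View pics/top0.png

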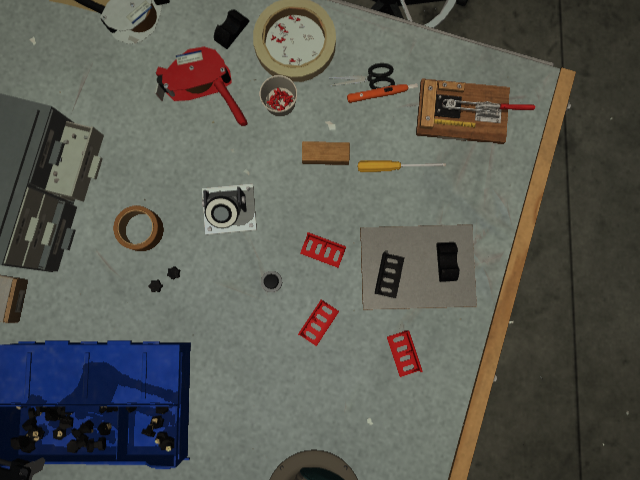

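View pics/wrist0.png

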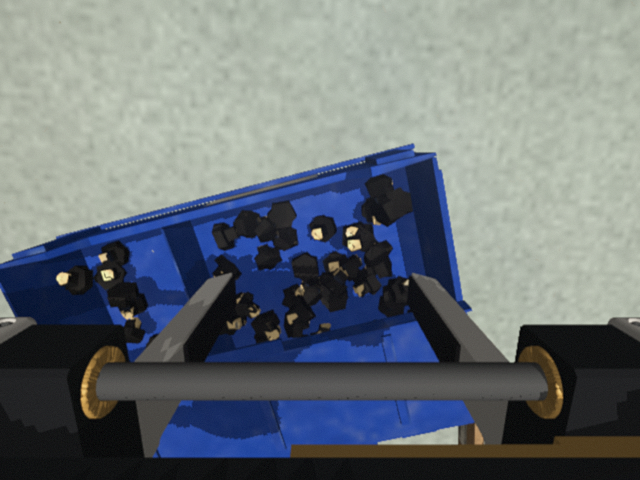

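The top and scene views show the black bracket on the board at top (390,274), the saddle at (447,261), the button at (272,282) and the camera at (222,210). The red look-alikes are around the board. The tool can only shift and yaw, so I can't tilt it. The bracket therefore has to be pivoted about its y axis inside the grip, probably held by its middle rib. I'll zoom in.

Run:
```python
import cv2,numpy as np
s=cv2.imread("pics/scene0.png");t=cv2.imread("pics/top0.png")
cv2.imwrite("pics/sc_z.png",cv2.resize(s[280:400,320:510],None,fx=4,fy=4,interpolation=cv2.INTER_CUBIC))
a=cv2.resize(t[215:315,350:480],None,fx=6,fy=6,interpolation=cv2.INTER_CUBIC)
cv2.imwrite("pics/top_z.png",np.clip(a.astype(float)*1.5,0,255))
b=cv2.resize(t[175:300,190:300],None,fx=4.5,fy=4.5,interpolation=cv2.INTER_CUBIC)
c=cv2.resize(s[180:310,215:310],None,fx=4.32,fy=4.32,interpolation=cv2.INTER_CUBIC)
h=min(b.shape[0],c.shape[0]);cv2.imwrite("pics/cam_z.png",np.hstack([b[:h],c[:h]])[:, :800])
```

```text
[ WARN:0@0.137] global loadsave.cpp:1063 imwrite_ Unsupported depth image for selected encoder is fallbacked to CV_8U.
```

View pics/sc_z.png

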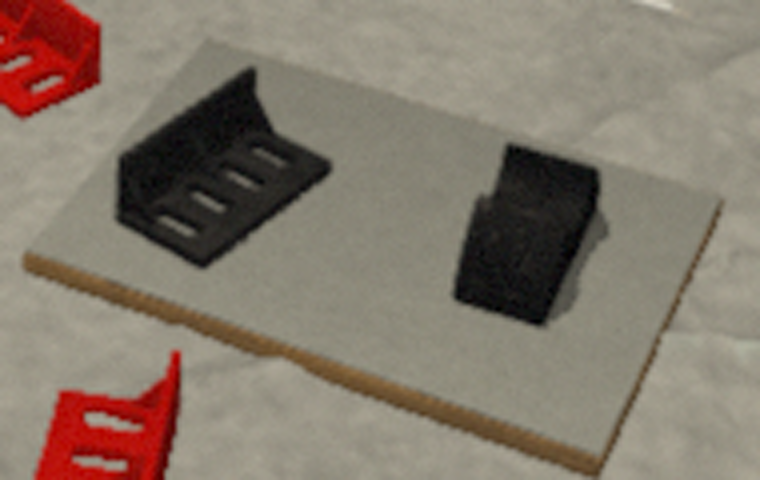

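View pics/top_z.png

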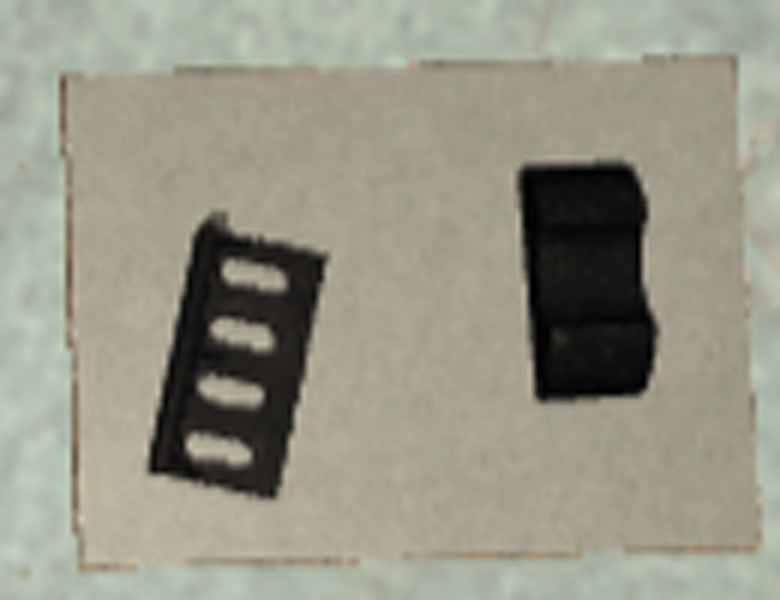

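View pics/cam_z.png

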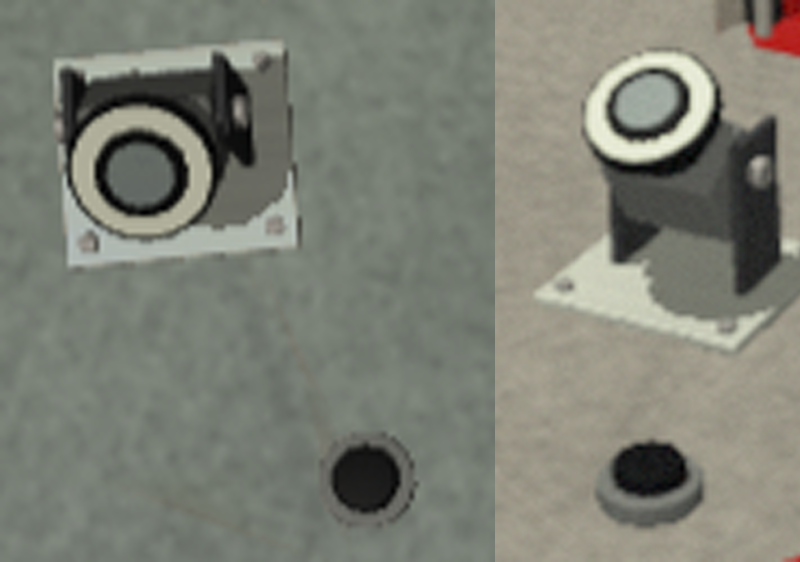

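The top view shows the flange on the bracket's left (+y) side, with four slots. The camera leans toward the robot, and its base plate is turned about -5° in the image. Now I'll measure the button, lens, plate, board and bracket.

```bash
cat > h.py <<'E'
import numpy as np, cv2
from station import env, camera, calibration, workorder
def ray(c,uv):
    uv=np.asarray(uv,float); d=np.array([(uv[0]-c['cx'])/c['fx'],(uv[1]-c['cy'])/c['fy'],1.])
    R=np.array(c['R']);t=np.array(c['t']); return -R.T@t, R.T@d
def onz(c,uv,z):
    o,d=ray(c,uv); return o+d*(z-o[2])/d[2]
def tri(c1,u1,c2,u2):
    A=[];b=[]
    for c,u in((c1,u1),(c2,u2)):
        o,d=ray(c,u); d/=np.linalg.norm(d); P=np.eye(3)-np.outer(d,d); A.append(P);b.append(P@o)
    A=np.vstack(A);b=np.hstack(b); x,r,_,_=np.linalg.lstsq(A,b,rcond=None); return x,np.sqrt(r)
def proj(c,X):
    p=np.array(c['R'])@np.asarray(X,float)+c['t']; return np.array([c['fx']*p[0]/p[2]+c['cx'],c['fy']*p[1]/p[2]+c['cy']])
def blobs(mask,amin):
    n,l,s,ce=cv2.connectedComponentsWithStats(mask.astype(np.uint8)); return [(s[i].tolist(),ce[i].round(2),l==i) for i in range(1,n) if s[i][4]>=amin]
E
python3 - <<'E'
from h import *
T=cv2.imread("pics/top0.png");S=cv2.imread("pics/scene0.png");ct=calibration("top");cs=calibration("scene")
def roi(im,x0,x1,y0,y1,f):
    m=np.zeros(im.shape[:2],bool);m[y0:y1,x0:x1]=f(im[y0:y1,x0:x1].astype(int));return m
dark=lambda a:a.max(2)<60
for nm,im,c,r in (("top",T,ct,(258,288,268,296)),("scene",S,cs,(238,266,278,302))):
    for b in blobs(roi(im,*r,dark),20): print("cap",nm,b[0],b[1],onz(c,b[1],22))
# lens ring: bright
br=lambda a:a.min(2)>170
for nm,im,c,r in (("top",T,ct,(200,242,190,232)),("scene",S,cs,(232,270,188,222))):
    for b in blobs(roi(im,*r,br),30):
        cn=max(cv2.findContours(b[2].astype(np.uint8),cv2.RETR_EXTERNAL,cv2.CHAIN_APPROX_NONE)[0],key=len)
        e=cv2.fitEllipse(cn); print("ring",nm,b[0],b[1],e,onz(c,e[0],120))
# board: 
hsv=cv2.cvtColor(T,cv2.COLOR_BGR2HSV)
for p in [(361,228),(473,224.5),(476.5,306.5),(363.5,309.5)]: print("board corner",onz(ct,p,14).round(1), hsv[int(p[1]),int(p[0])])
# bracket mask
for b in blobs(roi(T,355,425,235,305,dark),50):
    cn=max(cv2.findContours(b[2].astype(np.uint8),cv2.RETR_EXTERNAL,cv2.CHAIN_APPROX_NONE)[0],key=len)
    r=cv2.minAreaRect(cn);print("br",b[0],r); print([onz(ct,p,20).round(1) for p in cv2.boxPoints(r)])
E
```

```text
cap top [264, 274, 15, 15, 177] [270.88 280.89] [479.78211851  97.34149474  22.        ]
cap scene [243, 283, 17, 12, 163] [250.48 288.36] [470.6289499   88.68483862  22.        ]
ring top [204, 215, 38, 17, 159] [220.84 227.49] ((227.6204071044922, 216.48545837402344), (27.828126907348633, 49.41334915161133), 77.88690185546875) [611.8210796  181.10544051 120.        ]
ring scene [236, 192, 29, 25, 262] [250.42 204.42] ((250.1251983642578, 204.0381317138672), (22.29749870300293, 29.328521728515625), 62.473724365234375) [612.29305006 188.51189721 120.        ]
board corner [ 601.9 -107.9   14. ] [ 21  42 104]
board corner [ 610.3 -366.4   14. ] [ 53  19 118]
board corner [ 422.1 -369.5   14. ] [ 19  52 117]
board corner [ 415.4 -112.6   14. ] [ 18  76 104]
br [375, 251, 29, 47, 743] ((389.2154541015625, 274.06573486328125), (22.31259536743164, 43.442256927490234), 11.768289566040039)
[array([ 452.4, -136. ,   20. ]), array([ 549.2, -157. ,   20. ]), array([ 538.8, -206.7,   20. ]), array([ 442.1, -185.4,   20. ])]
```

```bash
cat >> h.py <<'E'
from scipy.spatial.transform import Rotation as Ro
def toolR(): return Ro.from_rotvec(env.read_state()['tool_rot']).as_matrix()
def to_tool(dw): return toolR().T@np.asarray(dw,float)
E
python3 - <<'E'
from h import *
ct=calibration("top");cs=calibration("scene");cw=calibration("wrist")
print("lens",tri(ct,(221.1,213.2),cs,(250.9,203.8)), onz(ct,(221.1,213.2),120))
print(toolR().round(3)); p=env.read_state()['eef_pos']
R=np.array(cw['R']);o=-R.T@cw['t'];print("cam in tool",to_tool(o-p), "viewdir tool",toolR().T@R.T)
d=np.array([480,97.3,60])-p; print("to button",d,to_tool(d))
# stand plate corners top
for z,uv in ((8,(202.2,188.5)),(8,(253.3,184)),(8,(256.2,229.5)),(8,(205.2,234.4))): print(onz(ct,uv,z).round(1))
E
```

```text
lens (array([620.47808957, 194.67879952, 115.55611277]), array([2.13905778])) [618.87175871 195.08933213 120.        ]
[[-0.969  0.247 -0.   ]
 [ 0.247  0.969 -0.001]
 [ 0.    -0.001 -1.   ]]
cam in tool [ 7.39196458e+01  1.52477074e-01 -1.62826790e+02] viewdir tool [[ 1.53616828e-04 -9.66529804e-01 -2.56554311e-01]
 [ 9.99999960e-01  8.79464059e-05  2.67444345e-04]
 [-2.35929901e-04 -2.56554342e-01  9.66529779e-01]]
to button [ 337.99837531 -459.49646987 -161.81293056] [-441.10994529 -361.47042768  162.24819909]
[695.2 260.9   8. ]
[706.  142.2   8. ]
[599.1 134.    8. ]
[587.6 251.4   8. ]
```

Estimates so far:

| Item | Estimate |
|---|---|
| Button | (480, 97) |
| Lens | (619, 195, 120) |
| Camera yaw | ≈5° |
| View point | ≈(559, 190, 224) |
| Board yaw | ≈1.4° |

First I'll go above the button with the fingers shut.

Request:
apply_moves(plan=[-29.4, -24.1, 0, 0, 0, -29.4, -24.1, 0, 0, 0, -29.4, -24.1, 0, 0, 0, -29.4, -24.1, 0, 0, 0, -29.4, -24.1, 0, 0, 0], force=20)

```text
t: 0.65
eef_pos: [255.3, 402.7, 222.2]
tool_rot: [-0.391, -3.117, 0.001]
force: [1.1, 0.7, 0.9]
finger_gap: 57.7
```

Request:
apply_moves(plan=[-29.4, -24.1, 14, 0, 0, -29.4, -24.1, 14, 0, 0, -29.4, -24.1, 14, 0, 0, -29.4, -24.1, 14, 0, 0, -29.4, -24.1, 14, 0, 0])

```text
t: 1.15
eef_pos: [368.0, 249.6, 151.9]
tool_rot: [0.391, 3.117, 0.0]
force: [0.9, 0.7, 1.2]
finger_gap: 17.3
```

Request:
apply_moves(plan=[-29.4, -24.1, 14, 0, 0, -29.4, -24.1, 14, 0, 0, -29.4, -24.1, 14, 0, 0, -29.4, -24.1, 14, 0, 0, -29.4, -24.1, 14, 0, 0])

```text
t: 1.65
eef_pos: [480.7, 96.5, 81.8]
tool_rot: [-0.392, -3.117, -0.0]
force: [-0.5, 1.2, 0.4]
finger_gap: 0.7
```

Run:
```python
from h import *
cv2.imwrite("pics/w1.png",camera("wrist"));c=calibration("wrist");print(proj(c,(480,97.3,22)),env.read_state()['eef_pos'])
cv2.imwrite("pics/s1.png",camera("scene")[150:390,100:420].repeat(2,0).repeat(2,1))
```

```text
[327.12006354 256.35476279] [484.13896957  92.32021829  80.08515528]
```

View pics/w1.png

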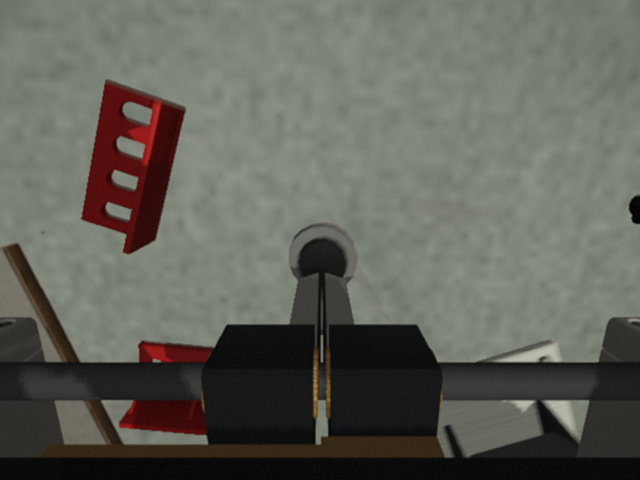

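View pics/s1.png

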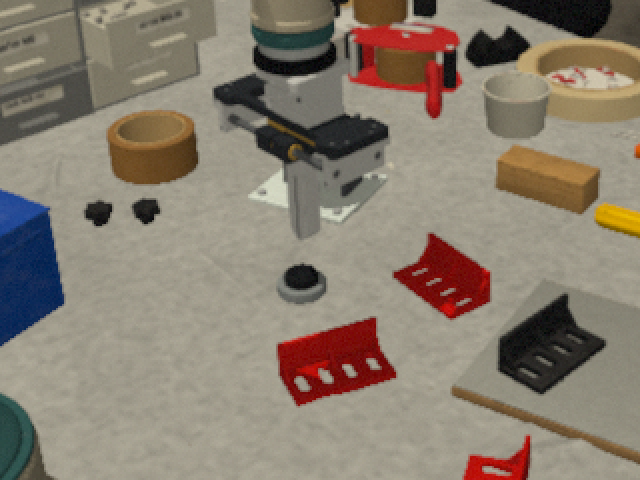

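Run:
```python
from h import *
for i in range(2):
    s=env.read_state();print(s['t'],s['eef_pos'],s['qvel'].round(3)); camera("wrist")
s=env.read_state();print(s['t'],s['eef_pos'])
c=calibration("wrist");print(onz(c,(323,256),22), to_tool(onz(c,(323,256),22)-s['eef_pos']))
```

```text
1.75 [482.12639554  94.63986201  80.81170394] [ 0.056 -0.04   0.022  0.047  0.056  0.043]
1.8 [480.56238722  96.26923558  81.36699096] [ 0.045 -0.031  0.017  0.019  0.024  0.01 ]
1.85 [479.79841327  97.34187046  81.8484766 ]
[475.08357068  99.88605536  22.        ] [ 5.07835657  1.29626719 59.85877341]
```

Run:
```python
from h import *
c=calibration("wrist");s=env.read_state();im=camera("wrist");cv2.imwrite("pics/w2.png",im)
print(s['eef_pos'],proj(c,(480,97.3,22)))
z=cv2.resize(im[200:290,270:380],None,fx=5,fy=5);cv2.imwrite("pics/w2z.png",z)
```

```text
[479.79841327  97.34187046  81.8484766 ] [321.06869597 263.76855923]
```

View pics/w2z.png

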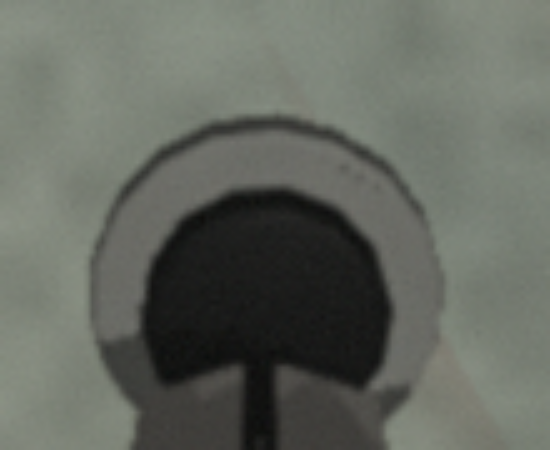

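The zoom puts the cap centre at about (323.7, 262.5) px against a predicted (321, 263.8), which is within 1–2 mm. Now I'll press.

Request:
apply_moves(plan=[0, 0, 20, 0, 0, 0, 0, 18, 0, 0, 0, 0, 9, 0, 0, 0, 0, 3, 0, 0, 0, 0, 1, 0, 0])

```text
t: 2.4
eef_pos: [478.7, 99.1, 33.0]
tool_rot: [-0.39, -3.115, -0.001]
force: [-4.8, 1.4, 16.4]
finger_gap: 0.5
```

Request:
apply_moves(plan=[0, 0, 0, 0, 0, 0, 0, 0, 0, 0, 0, 0, -15, 0, 0, 0, 0, -25, 0, 0, 0, 0, -35, 0, 0])

```text
t: 2.9
eef_pos: [478.7, 98.5, 106.9]
tool_rot: [-0.389, -3.115, 0.0]
force: [0.5, 1.4, -1.1]
finger_gap: 0.6
```

```bash
cat >> h.py <<'E'
def table(target,yaw_turn,n,start=None):
    """rows of tool-axis shifts for straight world move with total tool-z turn in deg"""
    s=env.read_state();p=s['eef_pos'] if start is None else np.array(start);R=toolR();d=(np.array(target)-p)/n
    for i in range(n):
        Ri=R@Ro.from_rotvec([0,0,np.radians(yaw_turn*i/n)]).as_matrix(); print((Ri.T@d).round(1),round(yaw_turn/n,2))
def tyaw():
    R=toolR();return np.degrees(np.arctan2(R[1,0],R[0,0]))
E
python3 - <<'E'
from h import *
camera("top");s=env.read_state();print(s['eef_pos'],tyaw()); table((486.5,-210,150),87,15)
E
```

```text
[483.15789201  98.86303073 112.96857845] 165.76285459736286
[ -5.3 -19.9  -2.5] 5.8
[ -7.3 -19.3  -2.5] 5.8
[ -9.2 -18.4  -2.5] 5.8
[-11.  -17.4  -2.5] 5.8
[-12.7 -16.2  -2.5] 5.8
[-14.3 -14.8  -2.5] 5.8
[-15.7 -13.3  -2.5] 5.8
[-17.  -11.7  -2.5] 5.8
[-18.1  -9.9  -2.5] 5.8
[-19.   -8.   -2.5] 5.8
[-19.7  -6.   -2.5] 5.8
[-20.2  -4.   -2.5] 5.8
[-20.5  -2.   -2.5] 5.8
[-20.6   0.1  -2.5] 5.8
[-20.5   2.2  -2.5] 5.8
```

Request:
apply_moves(plan=[-5.3, -19.9, -2.5, 5.8, 0.3, -7.3, -19.3, -2.5, 5.8, 0.3, -9.2, -18.4, -2.5, 5.8, 0.3, -11, -17.4, -2.5, 5.8, 0.3, -12.7, -16.2, -2.5, 5.8, 0.3])

```text
t: 3.45
eef_pos: [481.3, -5.2, 119.8]
tool_rot: [1.163, 2.917, 0.001]
force: [-0.8, 0.2, -0.5]
finger_gap: 28.0
```

Request:
apply_moves(plan=[-14.3, -14.8, -2.5, 5.8, 0.3, -15.7, -13.3, -2.5, 5.8, 0.3, -17, -11.7, -2.5, 5.8, 0.3, -18.1, -9.9, -2.5, 5.8, 0.3, -19, -8, -2.5, 5.8, 0.3])

```text
t: 3.95
eef_pos: [482.5, -108.4, 132.3]
tool_rot: [1.857, 2.533, 0.001]
force: [-0.0, 0.5, -0.1]
finger_gap: 28.3
```

Request:
apply_moves(plan=[-19.7, -6, -2.5, 5.8, 0.3, -20.2, -4, -2.5, 5.8, 0.3, -20.5, -2, -2.5, 5.8, 0.3, -20.6, 0, -2.5, 5.8, 0.3, -20.5, 2.2, -2.5, 5.8, 0.3])

```text
t: 4.45
eef_pos: [483.6, -211.3, 144.8]
tool_rot: [2.432, 1.987, 0.001]
force: [0.3, 0.3, 0.3]
finger_gap: 28.5
```

Request:
apply_moves(plan=[0, 0, 0, 0, 0.3, 0, 0, 0, 0, 0.3, 0, 0, 0, 0, 0.3, 0, 0, 0, 0, 0.3, 0, 0, 0, 0, 0.3])

```text
t: 4.95
eef_pos: [483.3, -210.2, 143.9]
tool_rot: [-2.428, -1.993, -0.0]
force: [0.4, -0.5, -0.0]
finger_gap: 28.1
```

Run:
```python
from h import *
c=calibration("wrist");s=env.read_state();im=camera("wrist");cv2.imwrite("pics/w3.png",im)
np.save("c3.npy",c,allow_pickle=True)
print(s['eef_pos'],tyaw(),s['finger_gap'],s['qvel'].round(3))
```

```text
[ 483.29107168 -210.2037172   143.94022584] 78.75970829379975 28.07913469784796 [-0.004  0.001 -0.003 -0.003  0.001  0.003]
```

View pics/w3.png

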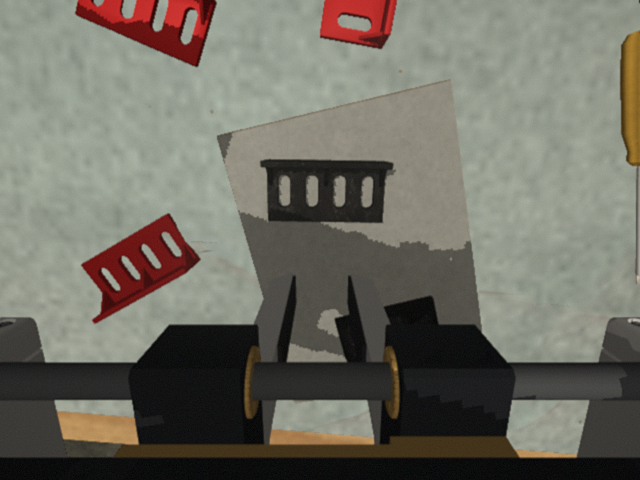

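Run:
```python
from h import *
im=cv2.imread("pics/w3.png");z=cv2.resize(im[150:235,255:400],None,fx=5.5,fy=5.5,interpolation=cv2.INTER_CUBIC)
cv2.imwrite("pics/w3z.png",np.clip(z.astype(float)*2,0,255).astype(np.uint8))
```

```text
(no output)
```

View pics/w3z.png

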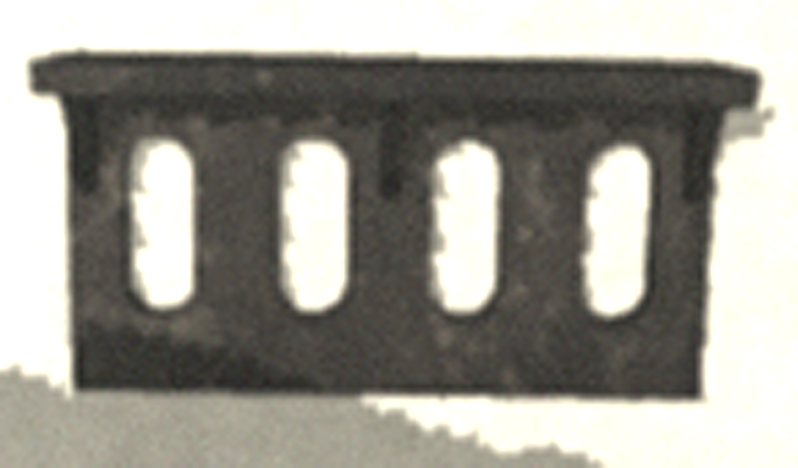

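Run:
```python
from h import *
c=np.load("c3.npy",allow_pickle=True).item()
f=lambda u,v:(255+u/5.5,150+v/5.5)
p0=np.array([483.29107168,-210.2037172,143.94])
A=onz(c,f(33,75),50);B=onz(c,f(757,86),50);print("fl ends",A,B,(A+B)/2,np.linalg.norm(A-B),np.degrees(np.arctan2(*(B-A)[1::-1])))
C=onz(c,f(35,92),50);D=onz(c,f(755,105),50);print("inner edge",(C+D)/2,np.degrees(np.arctan2(*(D-C)[1::-1])))
for z in(18,20):
    E=onz(c,f(77,388),z);F=onz(c,f(700,396),z);print("base edge",E,F,(E+F)/2,np.linalg.norm(E-F),np.degrees(np.arctan2(*(F-E)[1::-1])))
m=(onz(c,f(77,388),19)+onz(c,f(700,396),19))/2; t=(A+B)/2
print("dist base edge to flange mid (47.5)",np.linalg.norm((t-m)[:2]),np.degrees(np.arctan2(*(t-m)[1::-1])))
print("rib end", onz(c,f(392,195),21))
ct=calibration("top")
t=(A+B)/2
print("proj in top of flange mid",proj(ct,t), "tool",to_tool(t-p0))
cv2.imwrite("pics/top3.png",cv2.resize(camera("top")[215:315,350:480],None,fx=6,fy=6))
```

```text
fl ends [ 454.0281703  -139.06093068   50.        ] [ 545.88201657 -158.69957288   50.        ] [ 499.95509344 -148.88025178   50.        ] 93.92978942975927 -12.068319735323389
inner edge [ 499.52471918 -151.1277977    50.        ] -12.231101761857522
base edge [ 444.04650122 -185.74570669   18.        ] [ 536.69239521 -205.38672803   18.        ] [ 490.36944821 -195.56621736   18.        ] 94.7049702615843 -11.9695407150277
base edge [ 444.42142803 -185.41041454   20.        ] [ 536.42567033 -204.91540509   20.        ] [ 490.42354918 -195.16290982   20.        ] 94.0490577219356 -11.96954071502768
dist base edge to flange mid (47.5) 47.45690653446975 78.38020710680208
rib end [ 496.55773094 -166.19339177   21.        ]
proj in top of flange mid [380.50944739 271.23962757] tool [63.37125178  4.40399416 93.95568059]
```

The zoomed wrist view gives consistent bracket geometry. The distance from the base edge to the flange is 47.46 mm measured against 47.5 mm known. The origin is at (495.4, -170.9) and the x axis yaws 78.0°. The middle rib is a gusset at column ≈326. I'll go to bracket x≈+10 above the rib and then descend.

Request:
apply_moves(plan=[17, 1.4, 16, 0.7, 0.3, 17, 1.4, 16, 0, 0.3, 16.7, 0.9, 16, 0, 0.3, 0, 0, 10, 0, 0.3, 0, 0, 0, 0, 0.3])

```text
t: 5.55
eef_pos: [496.4, -161.8, 84.7]
tool_rot: [-2.439, -1.977, 0.002]
force: [-0.6, -0.8, 0.3]
finger_gap: 28.3
```

Run:
```python
from h import *
im=camera("scene");c=calibration("wrist");s=env.read_state();w=camera("wrist")
R=toolR();o=np.array([495.4,-170.9,14]);x=np.array([.2079,.978,0])
print(s['eef_pos'],tyaw(),s['finger_gap'],s['qvel'].round(3)); e=s['eef_pos']-o;y=np.array([-.978,.2079,0]);print("in bracket",e@x,e@y,e[2])
cv2.imwrite("pics/s4.png",cv2.resize(im[200:380,320:480],None,fx=3.3,fy=3.3,interpolation=cv2.INTER_CUBIC))
cv2.imwrite("pics/w4.png",w)
```

```text
[ 497.06239192 -162.4961715    85.57300167] 77.98305761917022 28.24405732048008 [-0.008 -0.014 -0.023  0.002  0.002  0.001]
in bracket 8.564555553937259 0.12133664651257026 71.57300166810333
```

View pics/s4.png

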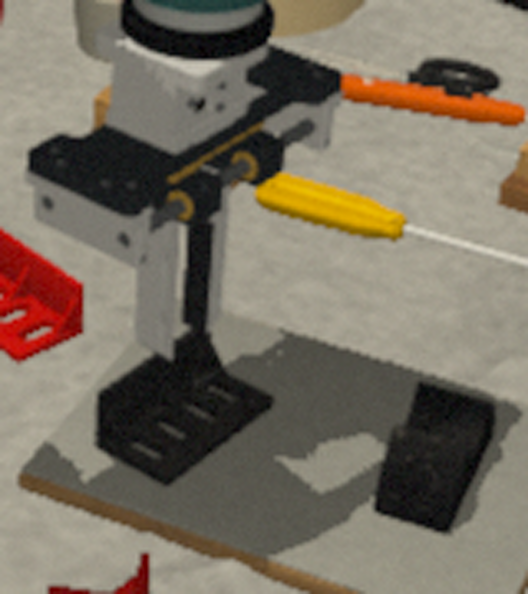

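View pics/w4.png

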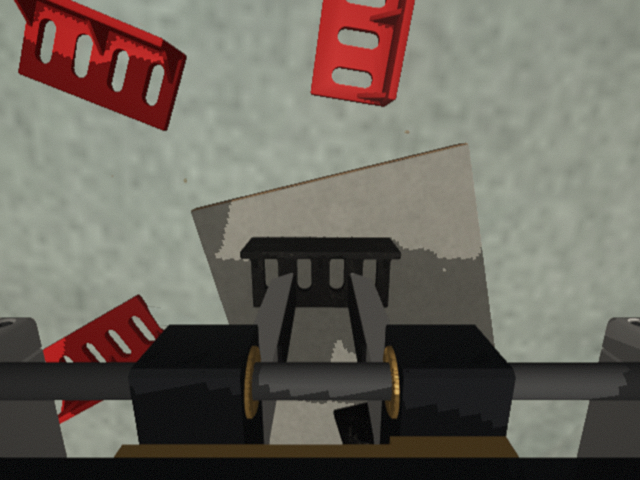

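Both views show the fingers straddling the middle rib. I'll correct +1.2 mm in x, then descend and close.

Request:
apply_moves(plan=[1.2, 0, 15, 0, 0.3, 0, 0, 15, 0, 0.3, 0, 0, 7, 0, 0.3, 0, 0, 3, 0, 0.3, 0, 0, 0, 0, 0.3], force=25)

```text
t: 6.15
eef_pos: [497.7, -161.5, 46.2]
tool_rot: [2.442, 1.976, 0.0]
force: [0.0, -0.2, 0.2]
finger_gap: 27.9
```

Run:
```python
from h import *
camera("top");im=camera("scene");s=env.read_state()
o=np.array([495.4,-170.9,14]);x=np.array([.2079,.978,0]);y=np.array([-.978,.2079,0])
print(s['eef_pos'],tyaw(),s['finger_gap'],s['qvel'].round(3),s['force']); e=s['eef_pos']-o;print("in bracket",e@x,e@y,e[2])
cv2.imwrite("pics/s5.png",cv2.resize(im[240:380,320:460],None,fx=4,fy=4,interpolation=cv2.INTER_CUBIC))
cv2.imwrite("pics/w5.png",cv2.resize(camera("wrist")[200:350,220:420],None,fx=4,fy=4,interpolation=cv2.INTER_CUBIC))
```

```text
[ 498.09695011 -161.46052798   46.59525465] 77.9789399879499 28.144969572213512 [ 0.003 -0.002  0.001 -0.001 -0.002  0.001] [ 0.40473428  1.18242955 -0.81880541]
in bracket 9.792499564482508 -0.6751509787721848 32.59525465443058
```

View pics/s5.png

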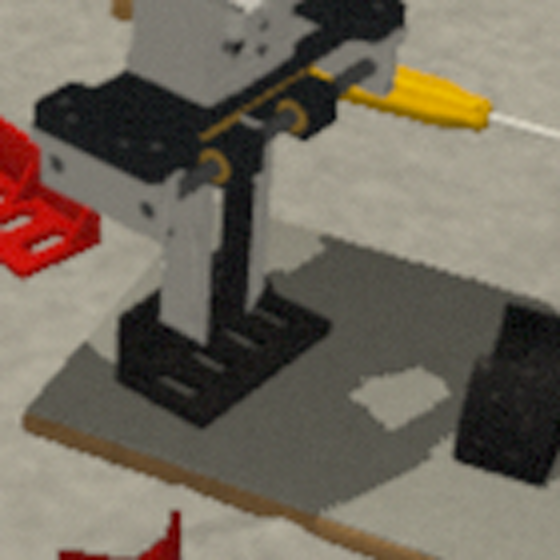

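View pics/w5.png

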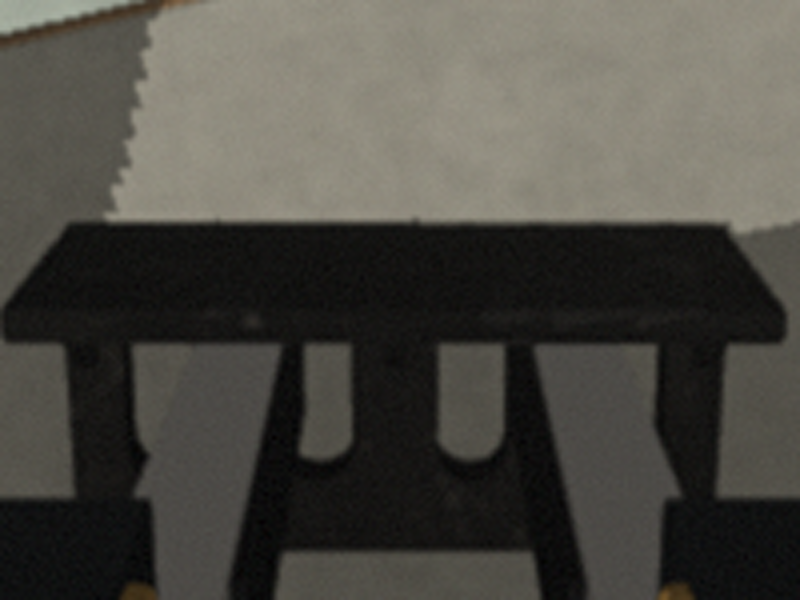

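Request:
apply_moves(plan=[0, 0, 1, 0, 0.3, 0, 0, 0, 0, 0, 0, 0, 0, 0, 0, 0, 0, 0, 0, 0, 0, 0, 0, 0, 0])

```text
t: 6.8
eef_pos: [497.5, -161.0, 45.0]
tool_rot: [-2.441, -1.977, 0.0]
force: [-0.2, 0.3, 0.1]
finger_gap: 2.4
```

Request:
apply_moves(plan=[0, 0, -6, 0, 0, 0, 0, -12, 0, 0, 0, 0, -12, 0, 0, 0, 0, -10, 0, 0, 0, 0, 0, 0, 0])

```text
t: 7.3
eef_pos: [499.0, -161.7, 87.1]
tool_rot: [2.439, 1.974, 0.003]
force: [0.2, -1.2, 0.0]
finger_gap: 2.6
```

Run:
```python
from h import *
im=camera("scene");s=env.read_state()
print(s['eef_pos'],tyaw(),s['finger_gap'],s['qvel'].round(3),s['force'])
cv2.imwrite("pics/s6.png",cv2.resize(im[220:360,320:460],None,fx=4,fy=4,interpolation=cv2.INTER_CUBIC))
cv2.imwrite("pics/w6.png",cv2.resize(camera("wrist")[180:350,220:420],None,fx=3.5,fy=3.5,interpolation=cv2.INTER_CUBIC))
```

```text
[ 498.33085342 -161.38767692   86.19712883] 77.98781829239581 2.8283873379319173 [ 0.001  0.017  0.023 -0.002 -0.004  0.002] [ 0.27057948 -0.22711844 -0.82610965]
```

View pics/s6.png

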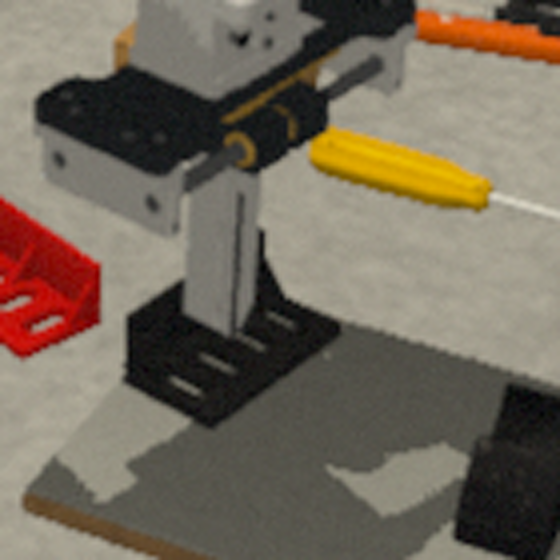

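View pics/w6.png

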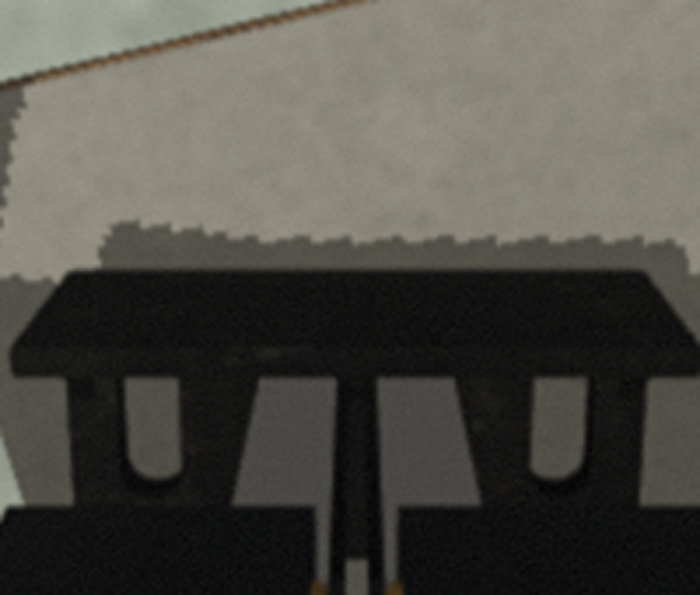

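The rib is held with the gap at 2.6 mm, and the bracket is lifted and level. Next I'll measure the board's left edge and the red part beyond it, to plan the pivot against the edge.

Run:
```python
from h import *
c=calibration("wrist");s=env.read_state();w=camera("wrist");cv2.imwrite("pics/w7.png",w)
print(s['eef_pos'],s['force'],s['finger_gap'])
A=onz(c,(220,204.3),14);B=onz(c,(325.7,180),14);print(A,B,np.degrees(np.arctan2(*(A-B)[1::-1])))
ct=calibration("top")
for p in [(346,243),(338,268),(345,250),(338,305)]: print("red",onz(ct,p,10).round(0))
```

```text
[ 497.72955689 -161.11821902   85.49070867] [ 0.17983306  0.11050499 -1.85524173] 2.8947457507020915
[ 439.8957712  -109.58325415   14.        ] [ 512.4200832  -108.56571107   14.        ] -179.19617163324935
red [568. -73.  10.]
red [510. -55.  10.]
red [551. -71.  10.]
red [426. -55.  10.]
```

View pics/w7.png

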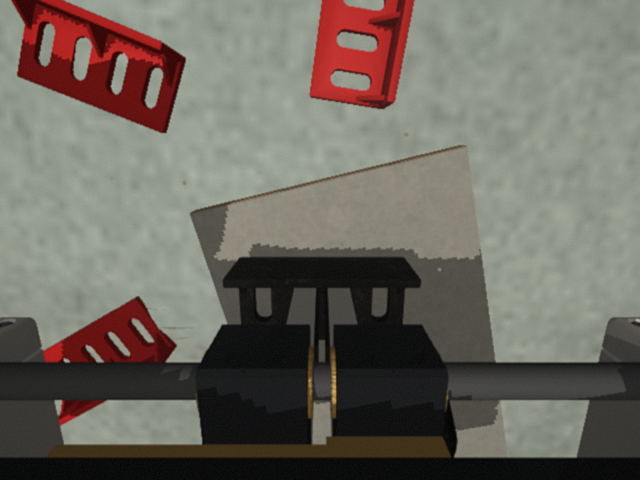

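Run:
```python
from h import *
c=calibration("wrist")
A=onz(c,(192,211.5),14);B=onz(c,(466,145.5),14);d=B-A;a=np.degrees(np.arctan2(d[1],d[0]));print(A,B,a,np.linalg.norm(d))
im=cv2.imread("pics/w7.png")
# pick target: x=475 on edge, TCP 15 mm outward
th=np.radians(a);n=np.array([-np.sin(th),np.cos(th),0]);E=A+d*((475-A[0])/d[0]);t=E+15*n;t[2]=62;print("target",t,"tool yaw",a+90)
p=env.read_state()['eef_pos'];print(to_tool(t-p),"turn",-(a+90-tyaw()))
```

```text
[ 419.82929484 -110.11967045   14.        ] [ 604.44812498 -105.63192385   14.        ] 1.392481539945006 184.67336654743488
target [474.63548507 -93.78300105  62.        ] tool yaw 91.39248153994501
[ 60.98689051 -36.23380207  23.01258008] turn -13.40688910669958
```

Request:
apply_moves(plan=[15, -9, -4, 0, 0, 16, -9.2, -4, 0, 0, 16, -9, 0, 0, 0, 14, -9, 0, -6.7, 0, 0, 0, 0, -6.7, 0])

```text
t: 7.95
eef_pos: [472.5, -90.3, 92.8]
tool_rot: [-2.184, -2.254, 0.0]
force: [-0.8, -0.5, -0.4]
finger_gap: 2.6
```

Request:
apply_moves(plan=[0, 0, 10, 0, 0, 0, 0, 10, 0, 0, 0, 0, 6, 0, 0, 0, 0, 5, 0, 0, 0, 0, 0, 0, 0])

```text
t: 8.45
eef_pos: [474.2, -93.8, 60.9]
tool_rot: [-2.194, -2.246, 0.001]
force: [0.6, 0.3, -0.4]
finger_gap: 2.6
```

Run:
```python
from h import *
camera("top");im=camera("scene");c=calibration("wrist");s=env.read_state();w=camera("wrist")
print(s['eef_pos'],tyaw(),s['finger_gap'],s['qvel'].round(3),s['force'])
cv2.imwrite("pics/s8.png",cv2.resize(im[220:380,300:440],None,fx=3.7,fy=3.7,interpolation=cv2.INTER_CUBIC))
cv2.imwrite("pics/w8.png",w)
```

```text
[474.88260683 -94.01665067  61.69466839] 91.34683518258926 2.841783794434329 [-0.001 -0.007 -0.006 -0.    -0.001 -0.001] [-0.35635008  0.36098712 -0.55370409]
```

View pics/s8.png

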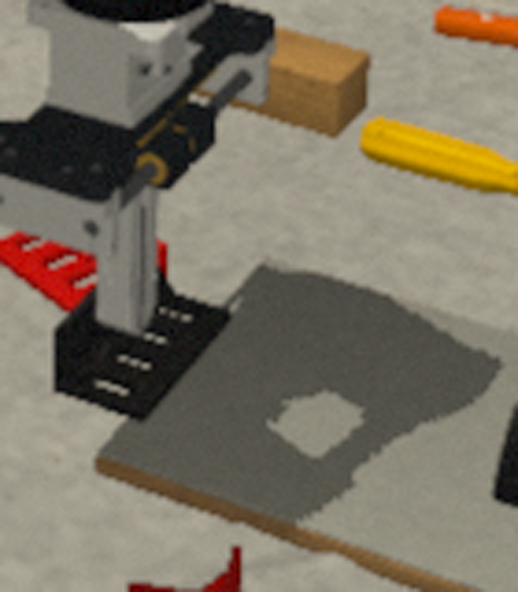

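View pics/w8.png

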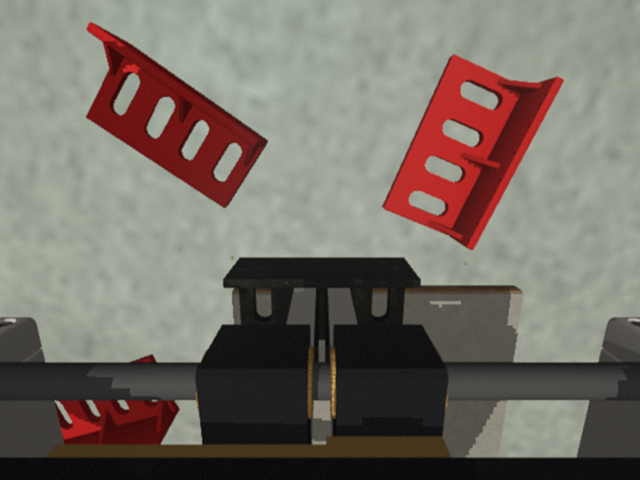

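Request:
apply_moves(plan=[0, 0, 8, 0, 0, 0, 0, 6, 0, 0, 0, 0, 2, 0, 0, 0, 0, 2, 0, 0, 0, 0, 2, 0, 0], force=15)

```text
t: 9.1
eef_pos: [474.3, -92.7, 42.5]
tool_rot: [-2.194, -2.246, -0.001]
force: [-2.4, 4.4, 10.1]
finger_gap: 2.9
```

Request:
apply_moves(plan=[0, 0, 1.5, 0, 0, 0, 0, 1.5, 0, 0, 0, 0, 1.5, 0, 0, 0, 0, 0, 0, 0, 0, 0, 0, 0, 0])

```text
t: 9.6
eef_pos: [474.2, -92.2, 38.1]
tool_rot: [-2.194, -2.245, -0.002]
force: [-0.9, 4.3, 8.2]
finger_gap: 2.7
```

Run:
```python
from h import *
im=camera("scene");c=calibration("wrist");s=env.read_state();w=camera("wrist")
print(s['eef_pos'],tyaw(),s['tool_rot'],s['finger_gap'],s['qvel'].round(3),s['force'])
cv2.imwrite("pics/s9.png",cv2.resize(im[220:380,300:440],None,fx=3.7,fy=3.7,interpolation=cv2.INTER_CUBIC))
cv2.imwrite("pics/w9.png",w)
```

```text
[474.26295419 -92.20425818  38.05626346] 91.32264421835406 [-2.19382847 -2.24499756 -0.0023959 ] 3.0369151622342696 [-0.     0.    -0.001  0.002  0.002  0.   ] [-1.64989898  5.16018651  7.52864529]
```

View pics/s9.png

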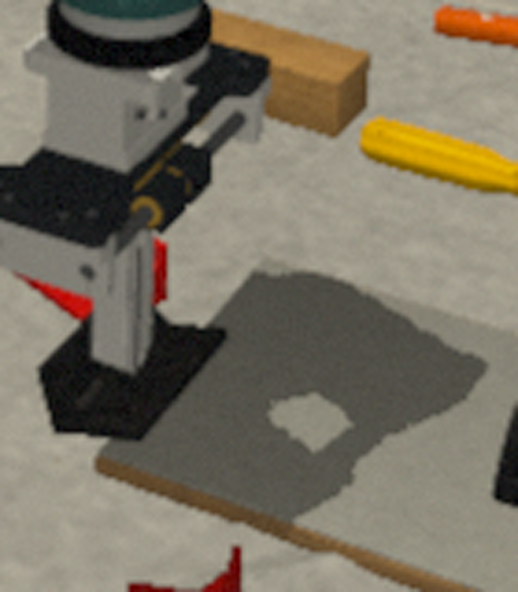

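View pics/w9.png

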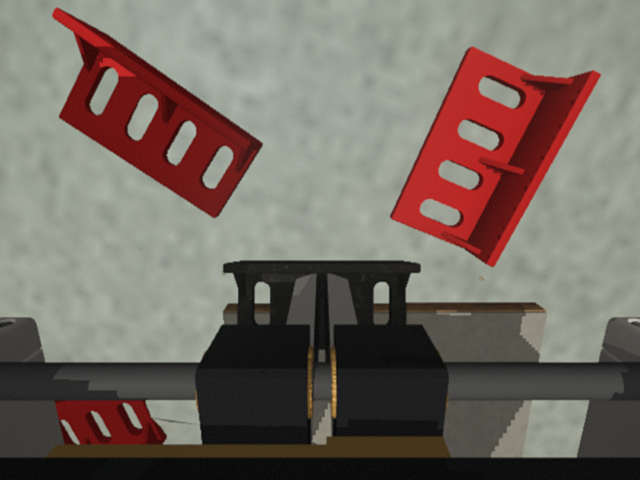

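```bash
cat >> h.py <<'E'
def pred(c,th,P=(15.5,17.5),Pt=(5.7,0,14.0),pts=((25,0,36),(20,0,36))):
    s=env.read_state();R=toolR();p=s['eef_pos'];out=[]
    t=np.radians(th)
    for q in pts:
        dx,dz=q[0]-P[0],q[2]-P[1]
        a=dx*np.cos(t)+dz*np.sin(t); up=-dx*np.sin(t)+dz*np.cos(t)
        out.append(proj(c,p+R@np.array([Pt[0]+a,q[1],Pt[2]-up])).round(1))
    return out
E
python3 - <<'E'
from h import *
c=calibration("wrist")
for th in range(-10,36,5): print(th,*pred(c,th),*pred(c,th,pts=((20,-47.5,36),(20,47.5,36))))
im=cv2.imread("pics/w9.png");cv2.imwrite("pics/w9z.png",np.clip(2.5*cv2.resize(im[245:335,210:430],None,fx=3.6,fy=3.6,interpolation=cv2.INTER_CUBIC).astype(float),0,255).astype(np.uint8))
im=cv2.imread("pics/w8.png");cv2.imwrite("pics/w8z.png",np.clip(2.5*cv2.resize(im[245:335,210:430],None,fx=3.6,fy=3.6,interpolation=cv2.INTER_CUBIC).astype(float),0,255).astype(np.uint8))
E
```

```text
-10 [320.3 284.2] [320.3 293.1] [221.9 293.1] [418.8 293.1]
-5 [320.3 280.4] [320.3 289.8] [221.8 289.8] [418.9 289.8]
0 [320.3 276.6] [320.3 286.3] [221.7 286.4] [419.  286.3]
5 [320.3 272.8] [320.3 282.9] [221.7 282.9] [418.9 282.9]
10 [320.3 269.2] [320.3 279.4] [221.8 279.4] [418.8 279.4]
15 [320.3 265.6] [320.3 276. ] [222. 276.] [418.6 276. ]
20 [320.4 262.3] [320.4 272.6] [222.3 272.6] [418.4 272.6]
25 [320.4 259.1] [320.4 269.3] [222.6 269.3] [418.  269.3]
30 [320.4 256.1] [320.4 266.1] [223.1 266.1] [417.6 266.1]
35 [320.4 253.4] [320.4 263.1] [223.6 263.1] [417.1 263.1]
```

View pics/w9z.png

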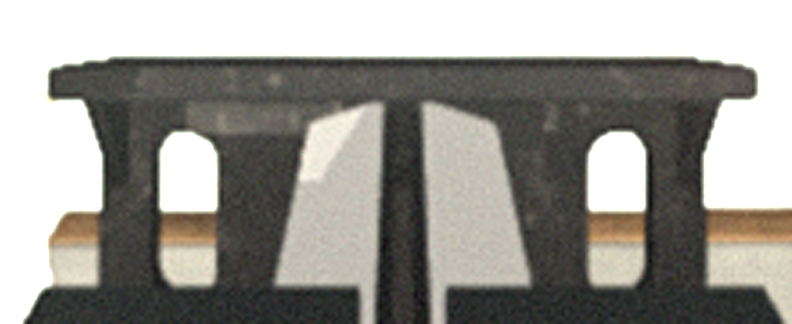

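View pics/w8z.png

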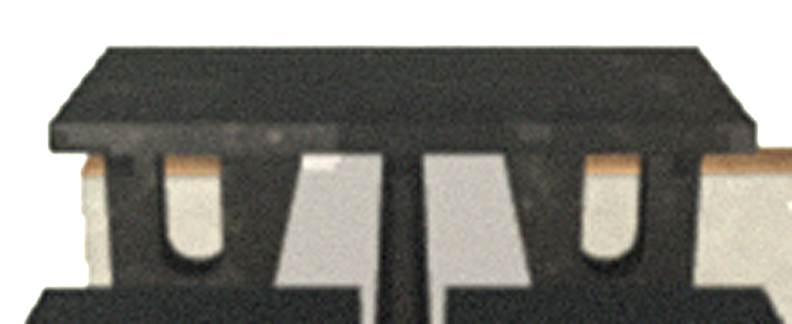

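The pivot works: the flange top edge in the wrist view gives about 19–20° tilt. I'll continue by about 3.5 mm.

Request:
apply_moves(plan=[-0.3, 0, 1, 0, 0, -0.3, 0, 1, 0, 0, -0.4, 0, 1, 0, 0, 0, 0, 0.5, 0, 0, 0, 0, 0, 0, 0])

```text
t: 10.2
eef_pos: [474.3, -92.6, 34.8]
tool_rot: [-2.194, -2.244, -0.004]
force: [-0.9, 6.6, 9.9]
finger_gap: 2.9
```

Run:
```python
from h import *
c=calibration("wrist");s=env.read_state();w=camera("wrist")
print(s['eef_pos'],tyaw(),s['finger_gap'],s['force'])
cv2.imwrite("pics/w10z.png",np.clip(2.5*cv2.resize(w[245:335,210:430],None,fx=3.6,fy=3.6,interpolation=cv2.INTER_CUBIC).astype(float),0,255).astype(np.uint8))
for th in range(15,40,5): print(th,*pred(c,th,pts=((25,0,36),(20,0,36),(25,0,0))))
im=camera("scene");cv2.imwrite("pics/s10.png",cv2.resize(im[260:380,300:440],None,fx=4.5,fy=4.5,interpolation=cv2.INTER_CUBIC))
```

```text
[474.27811732 -92.64884479  34.78479507] 91.29369702570469 2.9353134107649033 [-0.9484723   6.64298948  9.88182306]
15 [320.3 265.7] [320.3 276. ] [320.5 261.7]
20 [320.3 262.3] [320.3 272.6] [320.5 264.3]
25 [320.3 259.1] [320.3 269.3] [320.5 266.9]
30 [320.3 256.2] [320.3 266.2] [320.5 269.7]
35 [320.4 253.5] [320.3 263.2] [320.5 272.6]
```

View pics/w10z.png

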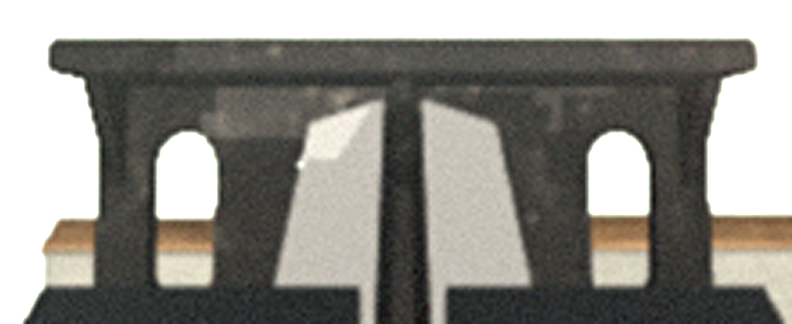

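View pics/s10.png

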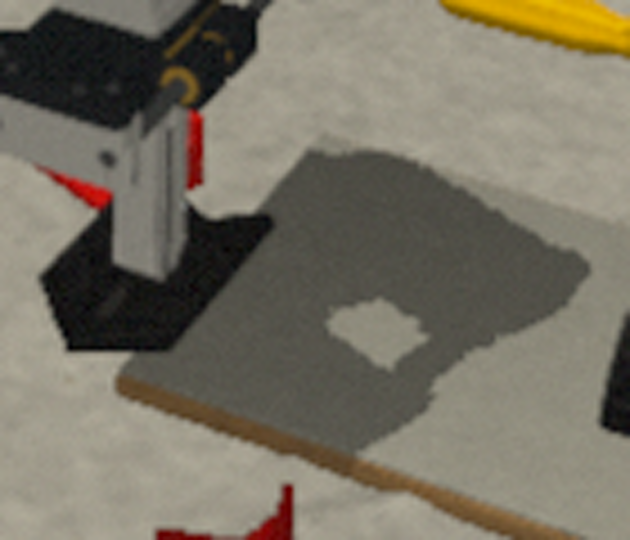

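The outer edge at row 256.1 and the inner edge at 265.8 both imply about 30°. I'll firm up the grip and lift.

Request:
apply_moves(plan=[0, 0, 0, 0, 0, 0, 0, 0, 0, 0, 0, 0, -6, 0, 0, 0, 0, -15, 0, 0, 0, 0, -25, 0, 0], force=25)

```text
t: 10.8
eef_pos: [473.8, -94.8, 79.4]
tool_rot: [-2.192, -2.247, 0.003]
force: [0.0, -0.2, -0.7]
finger_gap: 2.6
```

Request:
apply_moves(plan=[0, 0, -20, 0, 0, 0, 0, -20, 0, 0, 0, 0, -10, 0, 0, 0, 0, 0, 0, 0, 0, 0, 0, 0, 0])

```text
t: 11.3
eef_pos: [474.5, -94.9, 129.4]
tool_rot: [-2.194, -2.248, 0.001]
force: [-0.2, -0.5, -1.0]
finger_gap: 2.8
```

Run:
```python
from h import *
c=calibration("wrist");s=env.read_state();w=camera("wrist")
print(s['eef_pos'],tyaw(),s['finger_gap'],s['force'],s['qvel'].round(3))
cv2.imwrite("pics/w11z.png",np.clip(2.5*cv2.resize(w[245:335,210:430],None,fx=3.6,fy=3.6,interpolation=cv2.INTER_CUBIC).astype(float),0,255).astype(np.uint8))
for th in range(15,40,5): print(th,*pred(c,th,pts=((25,0,36),(20,0,36),(25,0,0))))
im=camera("scene");cv2.imwrite("pics/s11.png",cv2.resize(im[220:360,280:440],None,fx=4.5,fy=4.5,interpolation=cv2.INTER_CUBIC))
```

```text
[474.52761101 -94.85976208 129.4249956 ] 91.38395733019127 2.7768801506194856 [-0.19877713 -0.54747768 -1.00786002] [ 0.001  0.013  0.015  0.003  0.001 -0.001]
15 [319.7 265.1] [319.7 275.5] [319.9 261.2]
20 [319.7 261.8] [319.7 272.1] [319.9 263.8]
25 [319.7 258.6] [319.7 268.8] [319.9 266.5]
30 [319.7 255.7] [319.7 265.6] [319.9 269.2]
35 [319.7 253. ] [319.7 262.6] [319.9 272.1]
```

View pics/w11z.png

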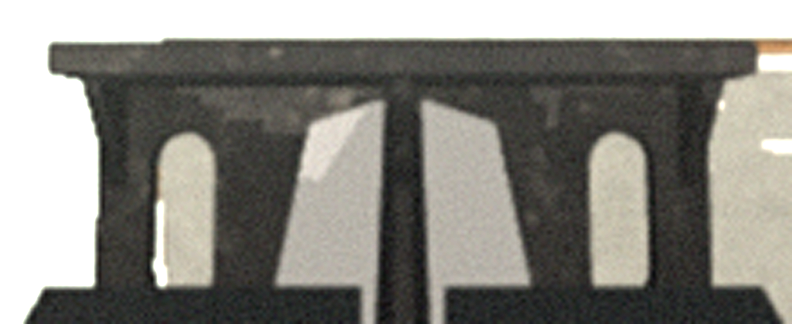

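View pics/s11.png

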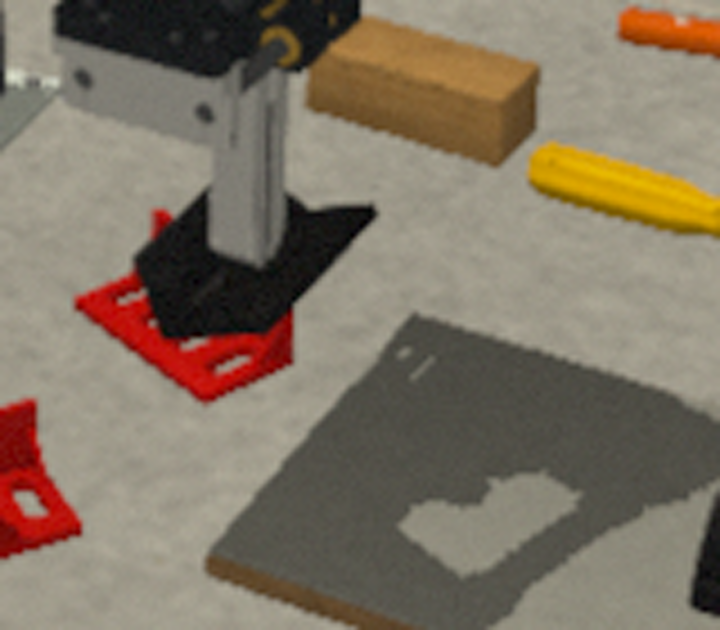

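The tilt held through the lift: the edges read 29.3–29.7°. Now I'll plan the move to the view point, with a 93.6° turn.

Run:
```python
from h import *
table((542.8,188.4,245.4),-93.6,20)
```

```text
[14.1  3.8 -5.8] -4.68
[13.7  4.9 -5.8] -4.68
[13.3  6.  -5.8] -4.68
[12.7  7.1 -5.8] -4.68
[12.1  8.1 -5.8] -4.68
[11.4  9.  -5.8] -4.68
[10.6  9.9 -5.8] -4.68
[ 9.8 10.8 -5.8] -4.68
[ 8.9 11.5 -5.8] -4.68
[ 7.9 12.2 -5.8] -4.68
[ 6.9 12.8 -5.8] -4.68
[ 5.8 13.4 -5.8] -4.68
[ 4.7 13.8 -5.8] -4.68
[ 3.6 14.1 -5.8] -4.68
[ 2.4 14.4 -5.8] -4.68
[ 1.2 14.5 -5.8] -4.68
[ 0.  14.6 -5.8] -4.68
[-1.2 14.5 -5.8] -4.68
[-2.3 14.4 -5.8] -4.68
[-3.5 14.1 -5.8] -4.68
```

Request:
apply_moves(plan=[14.1, 3.8, -9, -4.7, 0, 13.7, 4.9, -9, -4.7, 0, 13.3, 6, -9, -4.7, 0, 12.7, 7.1, -9, -4.7, 0, 12.1, 8.1, -9, -4.7, 0])

```text
t: 11.9
eef_pos: [491.5, -23.4, 174.1]
tool_rot: [-1.685, -2.649, 0.001]
force: [0.2, -0.5, -0.9]
finger_gap: 2.7
```

Request:
apply_moves(plan=[11.4, 9, -9, -4.7, 0, 10.6, 9.9, -9, -4.7, 0, 9.8, 10.8, -9, -4.7, 0, 8.9, 11.5, -9, -4.7, 0, 7.9, 12.2, -9, -4.7, 0])

```text
t: 12.4
eef_pos: [508.5, 47.2, 219.0]
tool_rot: [-1.11, -2.937, 0.001]
force: [0.5, 0.8, -0.9]
finger_gap: 2.5
```

Request:
apply_moves(plan=[6.9, 12.8, -5, -4.7, 0, 5.8, 13.4, -5, -4.7, 0, 4.7, 13.8, -5, -4.7, 0, 3.6, 14.1, -5, -4.7, 0, 2.4, 14.4, -5, -4.7, 0])

```text
t: 12.9
eef_pos: [525.4, 118.1, 243.7]
tool_rot: [-0.489, -3.101, 0.001]
force: [1.1, 0.5, -0.5]
finger_gap: 3.0
```

Request:
apply_moves(plan=[1.2, 14.5, 0, -4.7, 0, 0, 14.6, 0, -4.7, 0, -1.2, 14.5, 0, -4.7, 0, -2.3, 14.4, 0, -4.7, 0, -3.5, 14, 0, -4.3, 0])

```text
t: 13.4
eef_pos: [542.2, 188.8, 243.5]
tool_rot: [0.142, -3.136, 0.001]
force: [-0.4, 0.1, -0.6]
finger_gap: 2.5
```

Request:
apply_moves(plan=[0, 0, 0, 0, 0, 0, 0, 0, 0, 0, 0, 0, 0, 0, 0, 0, 0, 0, 0, 0, 0, 0, 0, 0, 0])

```text
t: 13.9
eef_pos: [542.4, 187.7, 245.0]
tool_rot: [-0.135, 3.139, -0.0]
force: [0.8, 0.2, -1.3]
finger_gap: 2.3
```

Run:
```python
from h import *
c=calibration("wrist");s=env.read_state();w=camera("wrist")
print(s['eef_pos'],tyaw(),s['finger_gap'],s['force'],s['qvel'].round(3))
cv2.imwrite("pics/w12z.png",np.clip(2.5*cv2.resize(w[245:335,210:430],None,fx=3.6,fy=3.6,interpolation=cv2.INTER_CUBIC).astype(float),0,255).astype(np.uint8))
cv2.imwrite("pics/w12.png",w)
for th in range(15,40,5): print(th,*pred(c,th,pts=((25,0,36),(20,0,36),(25,0,0))))
im=camera("scene");cv2.imwrite("pics/s12.png",cv2.resize(im[110:290,200:370],None,fx=3.3,fy=3.3,interpolation=cv2.INTER_CUBIC))
im=camera("top");cv2.imwrite("pics/t12.png",im)
```

```text
[542.41225971 187.73717794 245.02743224] -175.06199887196883 2.2976897477851397 [ 0.80257146  0.24988873 -1.32687669] [ 0.001 -0.001 -0.004  0.001 -0.002 -0.001]
15 [321.5 264.6] [321.5 275. ] [321.5 260.8]
20 [321.5 261.3] [321.5 271.6] [321.5 263.4]
25 [321.5 258.1] [321.5 268.3] [321.5 266.1]
30 [321.5 255.2] [321.5 265.2] [321.5 268.9]
35 [321.5 252.5] [321.5 262.2] [321.5 271.7]
```

View pics/w12z.png

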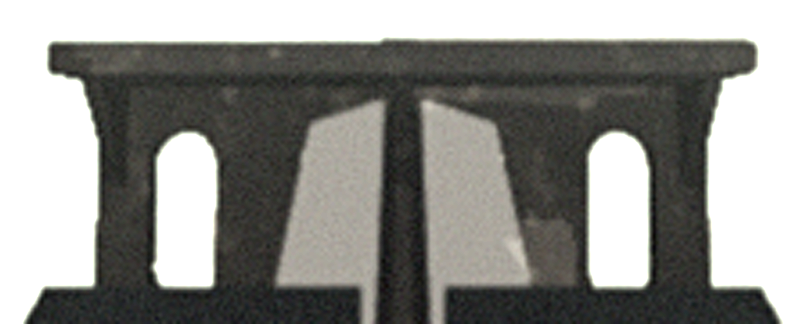

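View pics/s12.png

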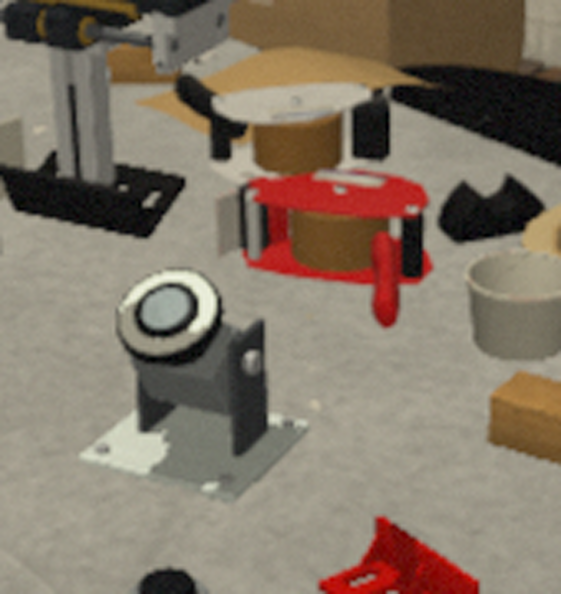

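View pics/t12.png

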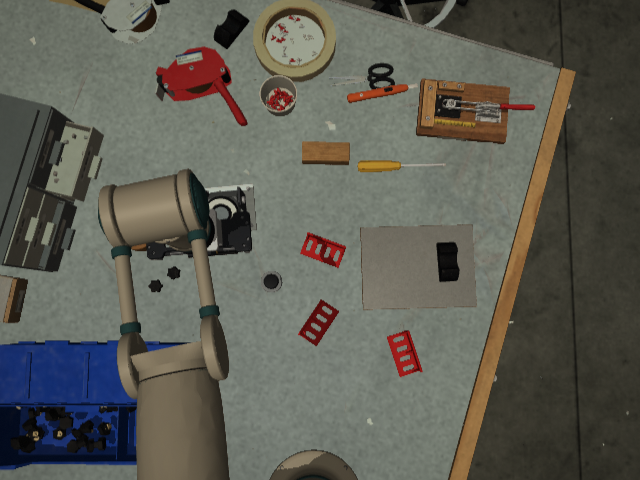

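Run:
```python
from h import *
cs=calibration("scene");ct=calibration("top")
f=lambda u,v:(200+u/3.3,110+v/3.3)
print("lens scene@120",onz(cs,f(167,308),120),tri(ct,(221.1,213.2),cs,f(167,308)))
a,b,d=[onz(cs,f(*q),8) for q in((82,456),(238,497),(308,422))]
print(a,b,d,"y-edge yaw-90",np.degrees(np.arctan2(*(a-b)[1::-1]))-90,"x-edge",np.degrees(np.arctan2(*(d-b)[1::-1])))
# predicted bracket pts in scene
s=env.read_state();R=toolR();p=s['eef_pos'];t=np.radians(30);P=(15.5,17.5)
def W(q):
    dx,dz=q[0]-P[0],q[2]-P[1];A=dx*np.cos(t)+dz*np.sin(t);up=-dx*np.sin(t)+dz*np.cos(t)
    return p+R@np.array([5.7+A,q[1],14-up])
o=W((0,0,0));print("origin",o)
for q in((25,47.5,0),(25,-47.5,0),(-25,-47.5,0),(-25,47.5,0),(25,47.5,36),(25,-47.5,36)): print(q,proj(cs,W(q)).round(1))
print("view pt",proj(cs,(559.2,189.8,224)),"origin",proj(cs,o))
im=camera("scene");cv2.imwrite("pics/s13.png",np.clip(2*cv2.resize(im[130:200,180:280],None,fx=7,fy=7,interpolation=cv2.INTER_CUBIC).astype(float),0,255).astype(np.uint8))
```

```text
lens scene@120 [615.56128174 189.66837658 120.        ] (array([620.0895077 , 194.70149792, 116.82036703]), array([1.69480597]))
[584.75055665 244.23118149   8.        ] [596.03616091 124.89920553   8.        ] [703.13652804 140.10477164   8.        ] y-edge yaw-90 5.402575188912294 x-edge 8.080559586311555
origin [558.90783616 189.4472889  223.73186923]
(25, 47.5, 0) [205.  172.3]
(25, -47.5, 0) [246.  181.2]
(-25, -47.5, 0) [257.1 161.4]
(-25, 47.5, 0) [216.5 153.2]
(25, 47.5, 36) [198.1 160.6]
(25, -47.5, 36) [240.  169.4]
view pt [230.85984381 166.65776188] origin [230.91854842 166.86970413]
```

View pics/s13.png

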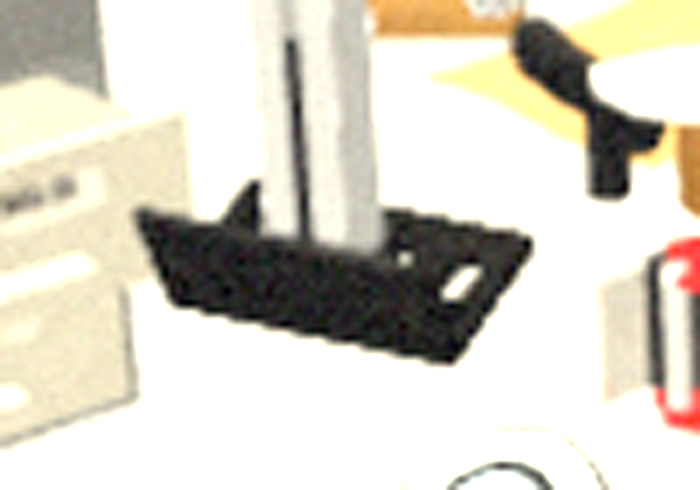

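The prediction matches the picture: bracket corners in s13 at (245,181.7), (204.3,173.3) and (199.3,160) px are within about 1.5 px of where they should be. The rear corner at (256,164) px is 2.6 px low, about 3 mm, so the tilt may be nearer 27°. The pose is within tolerance and the arm is still, so I'll hand in.

Run:
```python
from h import *
s=env.read_state();print(s['t'],s['eef_pos'],s['finger_gap'],s['qvel'].round(4));print(workorder.sign_off())
```

```text
14.1 [542.47625114 188.11514875 245.10230516] 2.928201278751787 [ 0.0041  0.0007 -0.0006 -0.0003 -0.0015 -0.0009]
the job is handed in; nothing more can be done
None
```

I pressed and released the button, then picked up the bracket and am holding it still in front of the camera. I handed the job in at 14.1 s of the 51 s allowed; no verdict is reported.

- **Button:** I pressed the cap with shut fingers down to a stop at about 16 N, then backed off. I did not look at the cap up close afterwards to confirm it came fully up.
- **Bracket:** The tool can only shift and turn about vertical, so it cannot tilt the bracket. I gripped the middle rib and lifted. I then lowered the bracket onto the left edge of the board so it pivoted in the fingers, and carried it to the view point.

| Check at the end | Result |
|---|---|
| Underside centre from arm pose | (558.9, 189.4, 223.7) |
| View point from images | about (559, 190, 224) |
| Tilt from wrist view (target 30°) | about 29–30° |
| Long edge yaw | 4.9°, against about 5° for the camera stand |
| Arm | Still, grip holding |
| Scene | Final top view shows the saddle, spacer and screwdriver in their original places |

Three readings disagreed, all within tolerance:
- **Rear corner:** It sat 2.6 px low in the scene view, so the tilt may be nearer 27°.
- **Lens position:** The top and scene cameras differ by about 6 mm.
- **Stand yaw:** The edges I measured ranged from 4.3° to 8.1°.

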